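# Isolate a test box, try its cover, free it if caught, hold it open

## Robot

A 6-joint arm with a two-finger parallel gripper is mounted at the origin on a cart in front of the work surface, level with it; the furniture and walls round the work are solid. World frame = base frame: x ahead of the robot, y to its left, z up, the work surface at z = 0. Lengths are in m, angles in rad, forces in N, time in s.
With the tool pointing down it reaches from about 0.35 to 0.775 m from the base axis. Payload 7.3 kg.
Tool frame: the origin (TCP) lies at the centre of the arm's flange, where the gripper is bolted on; the fingertips stand 178 mm ahead of it and the grasp point (between the pads) lies 159 mm ahead of it; z points along the fingers, y is the line along which they close (so a half turn about z gives the same grasp; the last joint's range is limited). The gripper opens to 92 mm and grips with 3 to 60 N. Pads are 19 mm wide; open, the fingers measure 130 mm over their backs; the gripper's body (75 mm by 190 mm) begins 47 mm behind the grasp point.
Start: joints at [-1.37, 0.342, 1.524, -0, 1.275, -0.146], TCP at [0.178, -0.494, 0.405] pointing down, gripper open.
Joint ranges: [-2.53, 2.53], [-0.77, 2.02], [0.04, 2.7], [-1, 4.14], [0.28, 2.66], [-3.11, 3.11]. Speed limits (rad/s): [2.57, 2.57, 3.14, 3.14, 3.14, 3.14].

## Interface

Orientations are given as [roll, pitch, yaw] about the fixed x, y, z axes, in that order (R = Rz(yaw) Ry(pitch) Rx(roll)).
In Python, from cell import telemetry, vision, ticket gives the robot as it stands.
- The arm moves only by the shell command python3 -m crank 'ROWS' [FORCE]. ROWS is JSON, a list of rows, each a list of 5 numbers: the gripper command: -1 is shut, 1 is fully open, values between are in proportion, then the shift along the tool's x, y, z in mm, then the turn about the tool's z in rad. In form: [[fingers, dx, dy, dz, roll], ...]. A call has 1 to 12 rows; each row is the pose to reach, as a shift and turn from the pose commanded when the call began, along the tool's axes at that moment; what a row does not reach only later rows make up. A row lasts 1/12 s, in which the tool goes at most 41.7 mm and 7.16 degrees, less where a joint would pass 70% of its speed; a pose out of reach is approached as far as the arm can. A call with a gripper value outside its range is refused whole. The fingers move at their own pace and stop on an object; FORCE is the grip in N (left out, the last holds). Time passes only in rows, so rows that repeat a pose let the fingers close. It gives the time, the measured TCP pose, the force, the opening and the grip force at its end, in the units of the state.
- telemetry.observe(): the state, without advancing time (a new reading comes with each control period).
- vision.read_camera(name): name is "side" or "top"; returns (picture, depth): 400x640x3 uint8, red, green, blue; 400x640 float32, m along the optical axis (not along the pixel's ray), 0 where there is no reading.
- vision.get_calibration(name): a dict with "camera_matrix" (3x3 intrinsics, pixels), "rvec" (rotation vector, rad) and "tvec" (3), from world to camera coordinates, as OpenCV has them. Camera axes: x right, y down, z forward; pixel columns grow to the right and rows downward; lengths in m; the calibration is good to about 2 mm. A picture is of the moment at which its call begins. get_calibration takes no time and is no camera call.
- ticket.hand_in(): hands the job in; it is judged then, once.
The state is a dict: "time": time; "qpos": joint angles; "qvel": joint speeds; "joint_efforts": joint torques, N m; "tool_pos": TCP position; "tool_rot": TCP orientation; "contact_force": force on the tool from outside, world axes, zero at the start; "torque": the same for the moment, N m; "opening": finger opening in m; "grip_force": force on a finger pad.
Only numpy, scipy, OpenCV 4.12 (cv2) and the standard library are available. Lean on these libraries where they do the work, as an engineer would, in place of code of your own. Each camera call takes 0.05 s, during which the arm holds its last target. There are 200 camera calls.

## Task

First isolate the test box by swinging the clamp lever on the socket block beside it fully up, and leave it up. Then, before moving the sliding tab on the cover, tug the cover's pull upward to learn whether it is caught: if it only rattles, slide the tab across to its other end to free it; if it comes up, it was free and the tab needs no touching. Swing the cover open by its pull to about 60 degrees and finish still holding it there by the pull, because it falls shut when let go; do not shift the loose things around.

Things in the scene. Friction and masses are not known exactly. Their poses are not given: they have to be found in the camera images.
- test_box: Grey steel box fixed to the bench, 150 deep (x) by 160 wide (y) by 70 mm high. Origin: centre of its underside; -x is the front. Flat aluminium cover, top face 76 mm above the bench, hinged along the far (+x) upper edge. Inside, out of sight, one keeper lip stands at the tab's -y or at its +y end (drawn anew each time); the tab's tongue under it holds the cover.
- cover (a joint): Opening angle of the cover (rad): 0 shut, stop at 1.4; 60 degrees is 1.05. The hinge axis is the box's y; the front edge rises and moves away from the robot as it opens. The cover with its parts weighs about 0.3 kg and falls shut when let go. When caught it rattles up only 0.02 to 0.035 rad and then stops hard; free, it needs 2 to 6 N at the pull, so a tug of 12 N tells.
- cover_hinge (a point): Middle of the cover's hinge axis, at the far upper edge of the box, 70 mm above the bench; axes as the box.
- pull: Black pull bar in the middle of the cover's front edge, fixed to the cover: 40 mm long, sticking straight out of the edge toward the robot (-x when shut), 14 mm wide (y), 12 mm thick, 72 mm above the bench when shut. Origin: its root at the cover's edge, 158 mm from the hinge axis and 2 mm above it when shut.
- pull_grip (a point): Where to take the pull from above, fingers closing along the box's y: on its centre line, 24 mm out from its root, 16 mm short of its free end, 182 mm from the hinge axis.
- tab (a joint): Position of the sliding tab on the cover (m): 0 at its -y end, 0.024 at its +y end, along the box's y. Starts within 4 mm of the -y end, slides with about 1.5 N, stays where it is left. If the cover is caught, moving the tab to the +y end frees it; if it is free, moving the tab there would catch it. Move it with the cover lowered.
- tab_top (a point): Middle of the top of the sliding tab: a black ribbed block 20 mm (x) by 14 mm (y) by 22 mm high on the cover, 128 mm in front of the hinge axis, its top 98 mm above the bench when the cover is shut.
- socket_block: Grey plastic socket block fixed to the bench to the right (-y) of the box, turned up to 0.15 rad against it: body 62 mm (x) by 40 mm (y) by 40 mm high on a 85 x 52 x 5 mm foot, two ears up to 59 mm carrying the lever's hinge. Origin: under its middle; -x is its front.
- clamp_lever (a joint): Angle of the clamp lever (rad): 0 lying flat and pointing to the front (-x), grows as its free end swings up, stop at 1.45 (almost upright). Stiff: about 0.6 N at the grip; it stays where it is left.
- lever_hinge (a point): Middle of the lever's hinge axis (along the block's y), 50 mm above the bench.
- lever_grip (a point): Middle of the black grip of the lever, 70 mm from its hinge axis: 34 mm long, 14 mm wide (y), 10 mm thick; its end lies 85 mm from the axis. Overhangs the front of the block; can be pinched from above, fingers closing along the block's y.
- screwdriver: Loose bystander: yellow-handled screwdriver, 158 mm long, lying on the bench in front of the box, to the left; origin under its middle.
- tape: Loose bystander: roll of paper tape, 105 mm across, 18 mm high, lying behind the socket block; origin under its middle.
- multimeter: Loose bystander: pocket multimeter, 172 x 81 x 46 mm, lying far left of the box; origin under its middle.
- reel: Loose bystander: solder reel, 60 mm across, 24 mm high, to the left of the box; origin under its middle.

How it is judged:
On the way, in this order (a step that is already met when the one before it is completed fails the run):
1. the clamp lever is swung up (beyond 1.1 rad) (value of joint clamp_lever above 1.1 rad), for 0.2 s.
2. the cover is tugged up (at least 0.01 rad) with the tab still near the end where it started (value of joint cover above 0.01 rad and value of joint tab below 0.008 m and contact force between the fingers and pull above 0.5 N), for 0.1 s.
3. the cover is open (beyond 0.85 rad) (value of joint cover above 0.85 rad), for 0.2 s.
At the end, for the whole second after the job is handed in: The cover stands still at 0.85 to 1.25 rad (49 to 72 degrees), the fingers are on its pull and carry it (over 0.5 N), and the clamp lever is still up beyond 1.1 rad (value of joint cover between 0.85 and 1.25 rad and velocity of joint cover between -0.1 and 0.1 rad/s and contact force between the fingers and pull above 0.5 N and value of joint clamp_lever above 1.1 rad); the arm keeps its last pose, push and grip.
It fails at once if the cover is raised (over 0.05 rad) while the clamp lever is not up (value of joint cover above 0.05 rad and value of joint clamp_lever below 0.9 rad).
It fails at once if the screwdriver is shifted by more than 30 mm (distance of screwdriver from where it was at the start of the episode above 0.03 m).
It fails at once if the tape is shifted by more than 30 mm (distance of tape from where it was at the start of the episode above 0.03 m).
It fails at once if the multimeter is shifted by more than 30 mm (distance of multimeter from where it was at the start of the episode above 0.03 m).
It fails at once if the reel is shifted by more than 30 mm (distance of reel from where it was at the start of the episode above 0.03 m).
It also fails if it takes over 61 s, if anything falls off the work surface, if the arm or the gripper's body presses on something with over 40 N, if the wrist force passes 120 N, or if a joint passes its speed limit or range.

## Working session

There is one attempt and no reset: what is moved stays moved. The work goes in short steps, Python scripts to look and compute and a shell command to move; the robot and the scene stay as the last step left them, time stands still between calls to the robot, and variables do not carry over. Pictures are saved under pics/ and viewed, at most 10 in all, crops included, and the job is handed in when it is done.

```bash
mkdir -p pics; cat > h.py <<'E'
import numpy as np,cv2
from cell import telemetry,vision,ticket
from scipy.spatial.transform import Rotation as Ro
def cam(n):
    p,d=vision.read_camera(n);c=vision.get_calibration(n)
    K=np.array(c["camera_matrix"]);R=cv2.Rodrigues(np.array(c["rvec"],float))[0];t=np.array(c["tvec"],float).ravel()
    return p,d,K,R,t
def ray(u,v,z,K,R,t):
    d=R.T@np.linalg.solve(K,[u,v,1]);o=-R.T@t
    return o+d*(z-o[2])/d[2]
def cloud(d,K,R,t):
    v,u=np.indices(d.shape);P=np.stack([(u-K[0,2])/K[0,0]*d,(v-K[1,2])/K[1,1]*d,d],-1)
    W=(P-t)@R; W[d==0]=np.nan; return W
def st():
    s=telemetry.observe();print({k:np.round(v,3).tolist() for k,v in s.items()});return s
E
python3 - <<'E'
from h import *
st()
for n in("side","top"):
    p,d,K,R,t=cam(n);cv2.imwrite(f"pics/{n}0.png",p[...,::-1]);print(n,-R.T@t,R[2],K[0,0]);np.savez(n+"0.npz",p=p,d=d,K=K,R=R,t=t)
E
```

```text
{'time': 0.0, 'qpos': [-1.37, 0.343, 1.525, -0.0, 1.275, -0.146], 'qvel': [0.0, -0.001, 0.0, 0.001, 0.002, -0.0], 'joint_efforts': [-0.001, -43.124, -24.422, 0.072, 0.056, -0.0], 'tool_pos': [0.178, -0.494, 0.404], 'tool_rot': [-3.14, -0.0, 0.347], 'contact_force': [-0.273, 0.387, -0.03], 'torque': [-0.003, 0.046, 0.013], 'grip_force': 0.0, 'opening': 0.092}
side [ 0.65209582 -0.56921886  0.7592139 ] [-0.12565769  0.63786798 -0.75982536] 366.1081212337296
top [0.41579941 0.00540579 1.19412509] [ 0.11598543  0.00683764 -0.99322738] 418.04064303992834
```

View pics/top0.png

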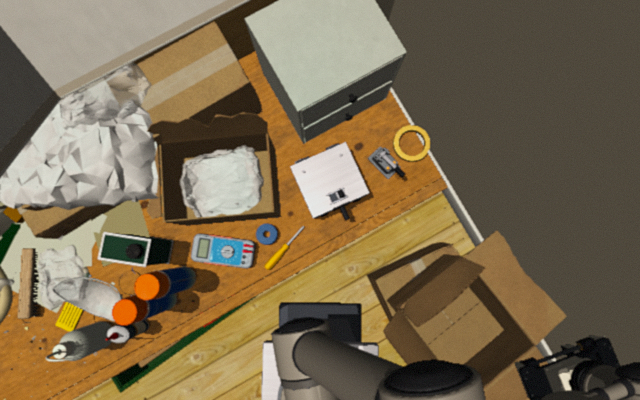

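View pics/side0.png

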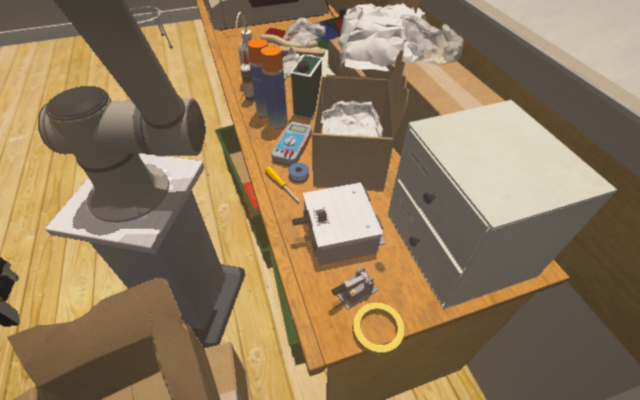

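The top view shows the white cover as a quad at about (292–368, 143–218), with the tab at (337,195) and the pull at (348,212). The socket block is at (386,162) with its grip at about (402,175). The side view shows the tab at (320,215), the pull at (299,220) and the lever at (352,287). Next I'll measure them.

```bash
python3 - <<'E'
from h import *
for n,b in(("top",(280,130,440,230)),("side",(280,175,420,365))):
    z=np.load(n+"0.npz");p,d,K,R,t=[z[k] for k in"pdKRt"]
    W=cloud(d,K,R,t);x0,y0,x1,y1=b
    c=p[y0:y1,x0:x1]; cv2.imwrite(f"pics/{n}c.png",cv2.resize(c[...,::-1],None,fx=5 if n=="top" else 3,fy=5 if n=="top" else 3,interpolation=cv2.INTER_CUBIC))
    m=np.zeros(d.shape,bool);m[y0:y1,x0:x1]=1
    # cover: bright, height 0.07..0.083
    bright=p.min(-1)>140
    mc=(m&bright&(abs(W[...,2]-.076)<.012)).astype(np.uint8)
    nl,lab,sta,cen=cv2.connectedComponentsWithStats(mc)
    k=1+np.argmax(sta[1:,4]);uv=np.argwhere(lab==k)[:,::-1]
    P=np.array([ray(u,v,.076,K,R,t) for u,v in uv]);r=cv2.minAreaRect((P[:,:2]*1000).astype(np.float32))
    print(n,"cover rect",r,"z",np.nanmedian(W[lab==k][:,2]));print(cv2.boxPoints(r).round())
    # tab: dark, z>.088 within cover
    dark=p.max(-1)<80
    near=np.linalg.norm(W[...,:2]-np.array(r[0])/1000,axis=-1)<.14
    for nm,mm in(("tabtop",dark&near&(W[...,2]>.088)&(W[...,2]<.11)),("pull",dark&near&(W[...,2]>.06)&(W[...,2]<.085)),("tall",m&~near&(W[...,2]>.03)&(W[...,2]<.09))):
        q=W[mm&m];
        if len(q): print(nm,len(q),np.nanmean(q,0).round(4),np.argwhere(mm&m).mean(0)[::-1].round(1))
    q=np.argwhere(m&~near&(W[...,2]>.03)&(W[...,2]<.09))
    for v,u in q[::4]: print((u,v),W[v,u].round(3),p[v,u],end=";")
    print()
E
```

```text
top cover rect ((597.4168090820312, -18.41315460205078), (154.38351440429688, 165.26898193359375), 24.93217658996582) z 0.07734727063954916
[[ 493.   24.]
 [ 562. -126.]
 [ 702.  -61.]
 [ 633.   89.]]
tabtop 60 [ 0.6241 -0.0105  0.0981] [326.6 168. ]
pull 160 [ 0.5674 -0.0317  0.0772] [334.1 190.4]
tall 458 [ 0.6616 -0.1551  0.0515] [378.5 158.4]
(np.int64(297), np.int64(130)) [0.739 0.073 0.055] [75 71 67];(np.int64(317), np.int64(130)) [0.735 0.016 0.069] [52 53 46];(np.int64(321), np.int64(130)) [0.742 0.005 0.046] [54 56 50];(np.int64(297), np.int64(131)) [0.741 0.074 0.036] [79 75 65];(np.int64(316), np.int64(131)) [0.734 0.019 0.063] [55 52 49];(np.int64(320), np.int64(131)) [0.74  0.008 0.042] [54 52 49];(np.int64(303), np.int64(132)) [0.731 0.055 0.063] [65 63 58];(np.int64(319), np.int64(132)) [0.738 0.011 0.038] [50 51 48];(np.int64(300), np.int64(133)) [0.721 0.062 0.089] [69 71 63];(np.int64(318), np.int64(133)) [0.736 0.014 0.036] [51 51 46];(np.int64(316), np.int64(134)) [0.733 0.019 0.036] [52 53 49];(np.int64(304), np.int64(135)) [0.728 0.053 0.041] [66 64 56];(np.int
[... 28228 characters left out ...]
 [ 0.655 -0.204  0.041] [157 131 106];(np.int64(357), np.int64(293)) [ 0.663 -0.199  0.037] [114 105  95];(np.int64(333), np.int64(294)) [ 0.615 -0.225  0.064] [135  96  55];(np.int64(349), np.int64(294)) [ 0.647 -0.204  0.035] [93 79 68];(np.int64(353), np.int64(294)) [ 0.655 -0.206  0.042] [147 135 126];(np.int64(357), np.int64(294)) [ 0.664 -0.2    0.033] [93 78 67];(np.int64(349), np.int64(295)) [ 0.647 -0.205  0.033] [87 72 61];(np.int64(353), np.int64(295)) [ 0.656 -0.206  0.038] [124 114 106];(np.int64(350), np.int64(296)) [ 0.65  -0.207  0.032] [88 73 61];(np.int64(354), np.int64(296)) [ 0.658 -0.206  0.034] [91 76 65];(np.int64(353), np.int64(297)) [ 0.656 -0.208  0.032] [87 71 61];
```

View pics/topc.png

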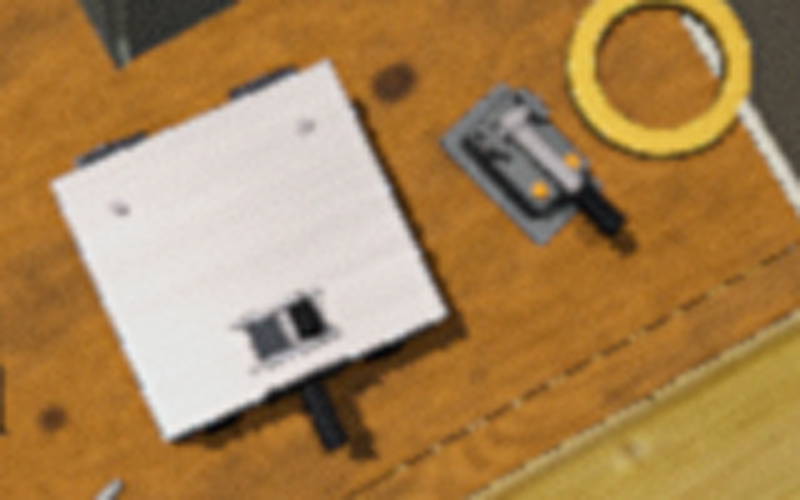

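View pics/sidec.png

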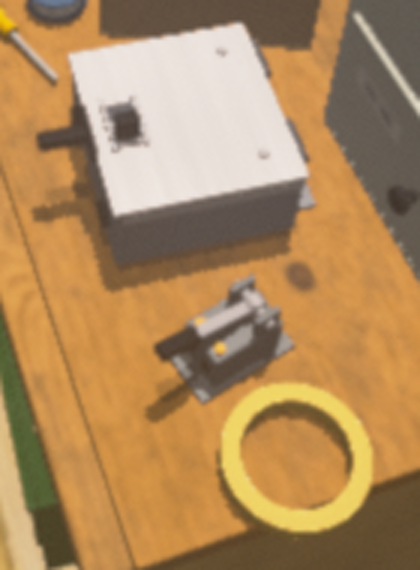

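The crops confirm the layout. In the top crop the tab sits at the right (-y) end of its slot and the pull is at (325,415). The lever runs from (515,120) to its black grip at (605,215), and the foot corners are at (440,145), (505,85) and (545,240). I'll get the yaw and the grip line next.

```bash
python3 - <<'E'
from h import *
z=np.load("top0.npz");p,d,K,R,t=[z[k] for k in"pdKRt"];W=cloud(d,K,R,t)
g=lambda x,y,h:(ray(280+x/5-.4,130+y/5-.4,h,K,R,t)*1000).round(1)
c=[g(440,145,.005),g(505,85,.005),g(545,240,.005)]
print("foot",c,np.hypot(*(c[0]-c[1])[:2]),np.hypot(*(c[0]-c[2])[:2]),np.arctan2(*(c[0]-c[2])[1::-1]))
print("pull root/end",g(313,385,.078),g(337,448,.078),"tabtop",g(309,315,.098))
print("lever",g(515,120,.06),g(590,198,.062),g(618,228,.064))
for n,b in(("top",(385,155,412,182)),("side",(328,278,352,298))):
    z=np.load(n+"0.npz");p,d,K,R,t=[z[k] for k in"pdKRt"];W=cloud(d,K,R,t);x0,y0,x1,y1=b
    m=np.zeros(d.shape,bool);m[y0:y1,x0:x1]=1
    m&=(p.max(-1)<(45 if n=="top" else 105))&(W[...,2]>.055)&(W[...,2]<.085);q=W[m]
    vx,vy,x,y=cv2.fitLine((q[:,:2]).astype(np.float32),cv2.DIST_L2,0,.01,.01).ravel()
    s=(q[:,:2]-[x,y])@[vx,vy]
    print(n,len(q),q.mean(0),"ang",np.arctan(vy/vx),"range",s.min(),s.max(),"z slope",np.polyfit(s,q[:,2],1))
E
```

```text
foot [array([ 670.3, -130.5,    5. ]), array([ 706.3, -168.2,    5. ]), array([ 615.5, -190.9,    5. ])] 52.12763182804298 81.55488949167913 0.8339710387035814
pull root/end [522.8 -54.2  78. ] [489.2 -67.2  78. ] tabtop [558.1 -50.7  98. ]
lever [ 673.2 -165.7   60. ] [ 629.6 -206.3   62. ] [ 612.7 -221.1   64. ]
top 46 [ 0.62256026 -0.20953345  0.06536684] ang 0.7275255 range -0.014538865474443542 0.014362496690674912 z slope [-0.07795618  0.06536684]
side 87 [ 0.62571063 -0.21255092  0.06499128] ang 0.76295084 range -0.01615839479087085 0.015130533366714412 z slope [-0.13953883  0.06499129]
```

```bash
cat >> h.py <<'E'
def to(x,y,z,yaw):
    """grasp-point target -> row numbers (mm, rad) from the present pose"""
    s=telemetry.observe();R=Ro.from_euler('xyz',s["tool_rot"])
    d=R.inv().apply(np.array([x,y,z+.159])-s["tool_pos"])*1000
    r=-(yaw-s["tool_rot"][2]);print("row",d.round(1),"roll",round(r,3))
E
python3 -c "
from h import *
to(.622,-.211,.15,.75)"
python3 -m crank '[[0.1,120,-27,20,-0.12],[0.1,200,-45,40,-0.24],[0.1,280,-63,60,-0.36],[0.1,360,-81,80,-0.4],[0.1,440,-98,90,-0.4],[0.1,514,-115,96,-0.4],[0.1,514,-115,96,-0.4],[0.1,514,-115,96,-0.4],[0.1,514,-115,96,-0.4],[0.1,514,-115,96,-0.4],[0.1,514,-115,96,-0.4],[0.1,514,-115,96,-0.4]]' 20
python3 -c "
from h import *
to(.622,-.211,.15,.75)"
```

```text
row [ 513.2 -114.9   95.4] roll -0.403
time: 1.1
tool_pos: [0.5947, -0.2281, 0.3139]
tool_rot: [-3.141, 0.0, 0.747]
contact_force: [0.8, -1.0, 0.3]
opening: 0.0507
grip_force: 0.0
row [31.7  6.   4.8] roll -0.003
```

```bash
python3 -m crank '[[0.1,0,0,0,0],[0.1,0,0,0,0]]' >/dev/null; python3 - <<'E'
from h import *
to(.622,-.211,.15,.75)
p,d,K,R,t=cam("side");b=p[230:330,280:420];cv2.imwrite("pics/s1.png",cv2.resize(b[...,::-1],None,fx=5,fy=5,interpolation=cv2.INTER_CUBIC))
E
```

```text
row [31.6  6.5  3.9] roll 0.001
```

View pics/s1.png

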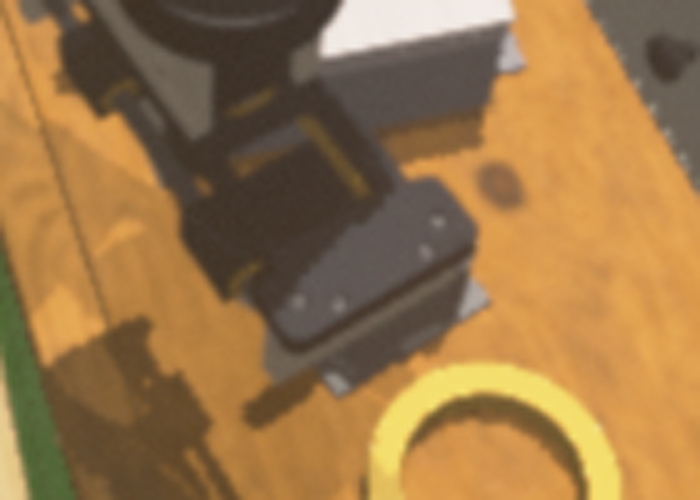

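The gripper hides the lever at about (330,290) in this crop, so this view doesn't help. I'll move over it and descend on the measured pose.

```bash
python3 -m crank '[[0.1,16,3,0,0],[0.1,32,6,0,0],[0.1,32,6,10,0],[0.1,32,6,30,0],[0.1,32,6,50,0],[0.1,32,6,70,0],[0.1,32,6,85,0],[0.1,32,6,93,0],[0.1,32,6,93,0],[0.1,32,6,93,0]]'; python3 -c "
from h import *
to(.622,-.211,.06,.75)"
```

```text
time: 2.15
tool_pos: [0.6203, -0.2132, 0.2218]
tool_rot: [-3.141, 0.0, 0.746]
contact_force: [0.4, 0.1, 0.5]
opening: 0.0507
grip_force: 0.0
row [ 2.8 -0.4  2.8] roll -0.004
```

```bash
python3 -m crank '[[-1,0,0,0,0],[-1,0,0,0,0],[-1,0,0,0,0],[-1,0,0,0,0],[-1,0,0,0,0],[-1,0,0,0,0],[-1,0,0,0,0]]' 10; python3 -c "
from h import *
to(.622,-.211,.06,.75)"
```

```text
time: 2.73
tool_pos: [0.6211, -0.2126, 0.222]
tool_rot: [3.14, -0.0, 0.747]
contact_force: [1.3, -1.4, 0.5]
opening: 0.0139
grip_force: 10.0
row [ 1.8 -0.5  3. ] roll -0.003
```

```bash
python3 -m crank '[[-1,2,0,-8,0],[-1,5,0,-17,0],[-1,9,0,-24,0],[-1,13.5,0,-32,0],[-1,19,0,-38.5,0],[-1,26,0,-44.5,0],[-1,33,0,-49.5,0],[-1,40.5,0,-53.5,0],[-1,49,0,-56.5,0],[-1,57,0,-58.5,0],[-1,62,0,-59,0],[-1,62,0,-59,0]]'; python3 -c "
from h import *
to(.6725,-.164,.05,.75)"
```

```text
time: 3.73
tool_pos: [0.6672, -0.169, 0.2814]
tool_rot: [3.141, -0.001, 0.748]
contact_force: [0.3, 0.1, 6.8]
opening: 0.0142
grip_force: 10.0
row [ 7.2 -0.1 72.4] roll -0.002
```

```bash
python3 -m crank '[[-0.2,0,0,0,0],[-0.2,0,0,0,0],[-0.2,0,0,0,0],[-0.2,0,0,0,0],[-0.2,0,0,-20,0],[-0.2,0,0,-45,0],[-0.2,0,0,-70,0],[-0.2,-35,0,-80,0],[-0.2,-70,0,-80,0],[-0.2,-105,0,-80,0],[-0.2,-105,0,-80,0],[-0.2,-105,0,-80,0]]'; python3 - <<'E'
from h import *
to(.506,-.061,.15,.434)
W={}
p,d,K,R,t=cam("side");b=p[170:330,270:420];cv2.imwrite("pics/s2.png",cv2.resize(b[...,::-1],None,fx=3.6,fy=3.6,interpolation=cv2.INTER_CUBIC))
E
```

```text
time: 4.73
tool_pos: [0.5882, -0.2429, 0.3609]
tool_rot: [-3.141, -0.0, 0.744]
contact_force: [0.9, 0.8, 0.1]
opening: 0.0368
grip_force: 0.0
row [  62.7 -189.5   51.9] roll 0.31
```

View pics/s2.png

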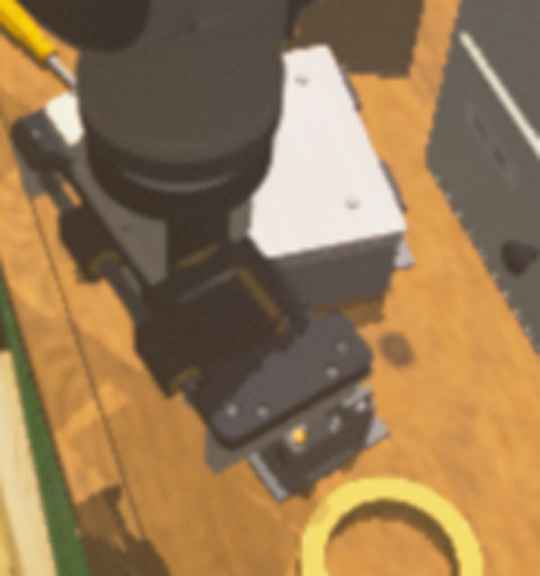

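The socket block's top is exposed at about (315,435) and the lever no longer lies across it. The upright lever itself is hidden behind the gripper, so I'll check it once the arm is clear. Next: above the pull.

```bash
python3 -m crank '[[-0.2,12,-38,0,0.1],[-0.2,25,-76,10,0.2],[-0.2,38,-114,20,0.31],[-0.2,50,-150,30,0.31],[-0.2,63,-189,40,0.31],[-0.2,63,-189,40,0.31],[-0.2,63,-189,40,0.31],[-0.2,63,-189,40,0.31],[-0.2,63,-189,40,0.31]]'; python3 - <<'E'
from h import *
to(.506,-.061,.072,.434)
p,d,K,R,t=cam("side");W=cloud(d,K,R,t)
m=(np.linalg.norm(W[...,:2]-[.66,-.17],axis=-1)<.08)&(W[...,2]>.085)&(W[...,2]<.16);q=W[m];print("upright lever pts",len(q),q.mean(0),q[:,2].max())
b=p[170:330,270:420];cv2.imwrite("pics/s3.png",cv2.resize(b[...,::-1],None,fx=3.6,fy=3.6,interpolation=cv2.INTER_CUBIC))
E
```

```text
time: 5.53
tool_pos: [0.5082, -0.0605, 0.321]
tool_rot: [3.14, -0.001, 0.437]
contact_force: [-0.3, 0.1, 0.5]
opening: 0.0367
grip_force: 0.0
row [-2.3 -0.5 90. ] roll 0.003
upright lever pts 83 [ 0.6666325  -0.17421071  0.11877784] 0.1367173896133707
```

View pics/s3.png

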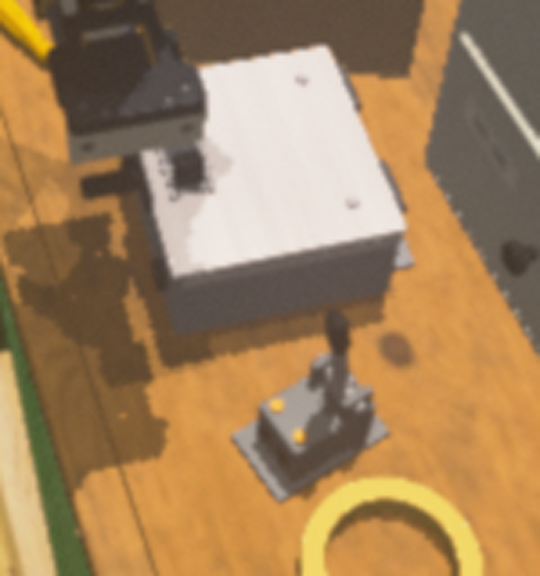

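The side view shows the lever upright: 83 points above the block, top at z≈0.137, black grip at (337,330). The fingers are just above the pull at (110,182). Descend and grip.

```bash
python3 -m crank '[[-0.2,-2,-0.5,25,0],[-0.2,-2,-0.5,50,0],[-0.2,-2,-0.5,70,0],[-0.2,-2,-0.5,85,0],[-0.2,-2,-0.5,90,0],[-0.2,-2,-0.5,90,0],[-0.2,-2,-0.5,90,0],[-1,-2,-0.5,90,0],[-1,-2,-0.5,90,0],[-1,-2,-0.5,90,0],[-1,-2,-0.5,90,0],[-1,-2,-0.5,90,0]]' 25; python3 -c "
from h import *
to(.506,-.061,.072,.434)"
```

```text
time: 6.58
tool_pos: [0.5052, -0.0603, 0.2312]
tool_rot: [3.141, -0.001, 0.437]
contact_force: [-0.8, 1.3, 3.5]
opening: 0.0139
grip_force: 25.0
row [0.5 1.  0.2] roll 0.003
```

```bash
python3 -m crank '[[-1,0,0,-1,0],[-1,0,0,-2,0],[-1,0,0,-3,0],[-1,0,0,-4,0],[-1,0,0,-4,0],[-1,0,0,-4,0],[-1,0,0,-4,0]]'; python3 -m crank '[[-1,0,0,-1,0],[-1,0,0,-2,0],[-1,0,0,-3,0],[-1,0,0,-3,0],[-1,0,0,-3,0]]'
```

```text
time: 7.17
tool_pos: [0.5052, -0.0603, 0.2346]
tool_rot: [3.141, -0.001, 0.437]
contact_force: [4.1, 3.4, -3.1]
opening: 0.014
grip_force: 25.0
time: 7.58
tool_pos: [0.5053, -0.0603, 0.2377]
tool_rot: [3.141, -0.001, 0.437]
contact_force: [3.4, 3.7, -3.0]
opening: 0.0135
grip_force: 25.0
```

```bash
python3 -m crank '[[-1,0,0,-1.5,0],[-1,0,0,-3,0],[-1,0,0,-4.5,0],[-1,0,0,-6,0],[-1,0,0,-6,0],[-1,0,0,-6,0]]'; python3 -c "
from h import *
p,d,K,R,t=cam('side');W=cloud(d,K,R,t)
# cover height vs. distance in front of the hinge
xh=np.array([np.cos(.434),np.sin(.434)]);r=(W[...,:2]-[.671,.016])
a=-(r@xh);b=r@np.array([-xh[1],xh[0]])
m=(a>.01)&(a<.15)&(abs(b)<.08)&(p.min(-1)>140)&(W[...,2]>.06)&(W[...,2]<.12)
f=np.polyfit(a[m],W[...,2][m],1);print(m.sum(),'cover slope',f)
z=np.load('side0.npz');d=z['d'];p=z['p'];W=cloud(d,K,R,t);r=(W[...,:2]-[.671,.016]);a=-(r@xh);b=r@np.array([-xh[1],xh[0]])
m=(a>.01)&(a<.15)&(abs(b)<.08)&(p.min(-1)>140)&(W[...,2]>.06)&(W[...,2]<.12)
print('before',np.polyfit(a[m],W[...,2][m],1))
"
```

```text
time: 8.08
tool_pos: [0.5054, -0.0602, 0.2438]
tool_rot: [3.141, -0.001, 0.437]
contact_force: [4.4, 4.3, -3.4]
opening: 0.014
grip_force: 25.0
2562 cover slope [0.06965867 0.07623824]
before [0.00191314 0.07623242]
```

The cover came up 0.068 rad at about 3.4 N (slope 0.002→0.070), well past the rattle limit, so it is free and I leave the tab alone. Now I'll swing it along the arc.

```bash
python3 -m crank '[[-1,1,0,-9,0],[-1,2.4,0,-18,0],[-1,4.2,0,-27,0],[-1,6.5,0,-36,0],[-1,9.2,0,-44.4,0],[-1,12.4,0,-53,0],[-1,16,0,-61.3,0],[-1,20,0,-69.5,0],[-1,24.4,0,-77.5,0],[-1,29.2,0,-85.2,0],[-1,29.2,0,-85.2,0],[-1,29.2,0,-85.2,0]]'; python3 -c "
from h import *
to(.671-.182*np.cos(.58)*np.cos(.434),.016-.182*np.cos(.58)*np.sin(.434),.07+.182*np.sin(.58),.434)"
```

```text
time: 9.13
tool_pos: [0.5315, -0.0481, 0.3292]
tool_rot: [3.141, 0.0, 0.437]
contact_force: [-1.0, -1.0, -0.6]
opening: 0.0139
grip_force: 25.0
row [1.3 0.5 0.4] roll 0.003
```

```bash
python3 -m crank '[[-1,5.2,0,-7.5,0],[-1,10.7,0,-14.7,0],[-1,16.6,0,-21.6,0],[-1,23,0,-28.3,0],[-1,29.4,0,-34.6,0],[-1,36.3,0,-40.5,0],[-1,43.4,0,-46.2,0],[-1,51,0,-51.4,0],[-1,58.5,0,-56.3,0],[-1,63.3,0,-59,0],[-1,63.3,0,-59,0],[-1,63.3,0,-59,0]]';python3 -m crank '[[-1,0,0,0,0],[-1,0,0,0,0],[-1,0,0,0,0],[-1,0,0,0,0],[-1,0,0,0,0],[-1,0,0,0,0]]'; python3 - <<'E'
from h import *
to(.671-.182*np.cos(1.06)*np.cos(.434),.016-.182*np.cos(1.06)*np.sin(.434),.07+.182*np.sin(1.06),.434)
p,d,K,R,t=cam("side");W=cloud(d,K,R,t)
m=(np.linalg.norm(W[...,:2]-[.66,-.17],axis=-1)<.05)&(W[...,2]>.085)&(W[...,2]<.16);q=W[m];print("lever pts",len(q),q[:,2].max() if len(q) else 0)
b=p[110:330,260:440];cv2.imwrite("pics/s4.png",cv2.resize(b[...,::-1],None,fx=2.7,fy=2.7,interpolation=cv2.INTER_CUBIC))
E
```

```text
time: 10.13
tool_pos: [0.589, -0.0213, 0.3884]
tool_rot: [3.141, -0.001, 0.437]
contact_force: [-1.1, -2.3, 0.6]
opening: 0.0139
grip_force: 26.1
time: 10.63
tool_pos: [0.5889, -0.0215, 0.3883]
tool_rot: [3.141, -0.001, 0.437]
contact_force: [-0.5, -2.7, 3.6]
opening: 0.0139
grip_force: 26.1
row [1.3 0.5 0.5] roll 0.003
lever pts 84 0.13712313994366815
```

View pics/s4.png

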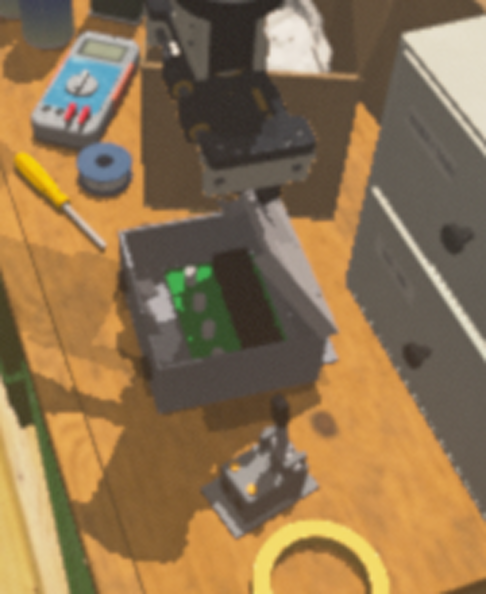

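The cover stands open at about 60° with the pull in the fingers at (262,190). The lever is still upright at (280,410), and the screwdriver, reel, meter and tape look undisturbed. Handing in.

```bash
python3 -c "
from cell import ticket
print(ticket.hand_in())"
```

```text
the job is handed in; nothing more can be done
None
```

I handed the job in with the clamp lever up and the cover held by its pull at about 60°; the tug showed it was free, so I left the tab alone. The hand-in gave no verdict.

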